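# Take the gate insert out of a film scanner for cleaning

### The job

Take the gate insert out of the film-scanner gate box for cleaning: draw the box's sprung bolt fully aside and hook its knob into the holding notch so that it stays back by itself, then swing the lid up past its balance point so that it stays open. Lift out the aluminium insert and set it down gently, rib upward, in the middle of the flat cork pad; let go of everything and leave the other things on the bench where they are.

Things in the scene. Friction and masses are not known exactly. Their poses are not given: they have to be found in the camera images.
- gatebox: Grey metal gate box, fixed. Origin: under the centre of its open box (110 mm in x, 220 in y, 60 high, walls and floor 6 mm); its x points away from the robot at yaw 0, y to the left, z up. On its +y side a console (y = 110 to 265, x = -50 to 50, top at z = 56 mm) carries the bolt.
- knob_grip (a point): Middle of the bolt's knob, an upright steel post 16 mm across, at home at x = -35, y = 175, z = 110 mm of the gatebox; free to grip from z = 80 to 130. Below it is the bolt's flat plate (top z = 78), whose tongue runs in -y over an ear on the lid's side and bars it. The knob follows a J: along +x (away from the robot), then -y (towards the lid), then a little back in -x into the notch.
- bolt (a joint): Slide of bolt and knob along the gatebox's +x, m: 0 = home, 0.038 = end stop. Its spring pulls it home with 5 N at 0, rising to 11 N at 0.038. It must pass 0.034 before the knob can go sideways round the catch tooth; held in the notch it rests at about 0.028. The tongue clears the lid beyond 0.022.
- bolt_knob (a joint): Sideways travel of the knob along the gatebox's -y (towards the lid), m: 0 = in the main slot, 0.023 = end stop. A light spring (2 to 3.2 N) returns it. It must pass 0.020 with the bolt beyond 0.034; let go there, the spring draws the knob 6 to 10 mm back in -x into the notch and it stays. Let go short of that, it snaps home or hangs unsafely on the tooth.
- lid (a joint): Angle of the lid, rad: 0 = shut, 1.9 = fully open on its stop, leaning away from the robot. The lid (0.3 kg) is free on its hinge and falls shut when let go below about 1.52 rad; beyond about 1.56 it falls open and stays. It is 8 mm thick, 220 mm wide.
- lid_bar (a point): Middle of the lid's handle, a round steel bar 12 mm in diameter and 90 mm long along the gatebox's y, 160 mm from the hinge, standing 50 mm out in front of the box (z = 64 mm when shut). Free all round, it can be gripped from above with one finger on each side of it, and turns in the grip.
- lid_hinge (a point): Point on the lid's hinge axis (parallel to the gatebox's y), at the middle of the far rim, z = 60 mm.
- insert_center (a point): Centre (23 mm above its underside) of the loose aluminium gate insert, 0.2 to 0.35 kg, lying on the floor of the box under the lid. Base plate 60 mm in x, 90 in y, 14 thick; on its middle a grip rib 56 mm long in x, 12 thick in y, from 14 to 46 mm above the underside. Its axes are the gatebox's within 0.1 rad.
- pad: Flat cork cleaning pad, fixed to the bench, 140 x 120 mm, 6 mm thick; origin under its centre, top 6 mm above the bench.
- tin: Bystander: round aluminium film tin, 110 mm across, 26 mm high; origin under its centre.
- swabjar: Bystander: glass jar of cotton swabs, 68 mm across, 100 mm high; origin under its centre.
- multitool: Bystander: red pocket multi-tool, 92 x 26 mm, 22 mm high; origin under its centre.
- torch: Bystander: dark blue flat pocket torch, 90 x 45 mm, 32 mm high; origin under its centre.
- splicer: Bystander: grey metal tape splicer, 120 x 70 mm, 57 mm high; origin under its centre.
- reel: Bystander: grey plastic film reel lying flat, 150 mm across, 19 mm high; origin under its centre.
- loupe: Bystander: black loupe, 54 mm across, 42 mm high; origin under its centre.
- roller (a point): Middle of a fixed black guide roller, 22 mm across, on a rod along the gatebox's x (x = -65 to 40 mm) at y = 189, z = 190 mm, held by a 12 mm post at x = 40, y = 250 mm. It bars the way straight down to the knob: reach in under it from the lid's side (-y) with the tool leaning 30 to 45 degrees, fingers pointing down and in +y, one on each side (-x and +x) of the knob.
Mind the look-alikes: they are no part of the job. Of the things shaped like the pad, the cork one is meant.

How it is judged:
On the way, in this order (a step that is already met when the one before it is completed fails the run):
1. the bolt is drawn back, its knob rests in the notch and nothing holds it (value of joint bolt above 0.024 m and value of joint bolt_knob above 0.016 m and contact force between the fingers and gatebox below 0.1 N), for 0.3 s.
2. the lid is past its balance point and stays open by itself (value of joint lid above 1.7 rad and contact force between the fingers and gatebox below 0.1 N), for 0.2 s.
At the end, for the whole second after the job is handed in: The bolt is still drawn back (joint bolt over 0.024) with its knob in the notch (joint bolt_knob over 0.016), the lid stands open past its balance point (over 1.7 rad), and the insert lies at rest, flat and rib upward (within 0.1 rad) on the pad, its centre within 30 mm of the pad's centre (value of joint bolt above 0.024 m and value of joint bolt_knob above 0.016 m and value of joint lid above 1.7 rad and horizontal distance between insert_center and pad below 0.03 m and height (world z) of insert_center between 0.025 and 0.033 m and angle between insert_center's own z axis and vertical below 0.1 rad and linear speed of insert below 0.02 m/s); the robot touches nothing.
It fails at once if the insert is dropped (falls free faster than 0.6 m/s, a fall of about 2 cm) (linear speed of insert above 0.6 m/s and contact force between the fingers and insert below 0.1 N).
It fails at once if another thing on the bench is moved by more than 30 mm (distance of any of tin, swabjar, multitool, torch, splicer, reel, loupe from where it was at the start of the episode above 0.03 m).
It also fails if it takes over 70 s, if anything falls off the work surface, if the arm or the gripper's body presses on something with over 40 N, if the wrist force passes 120 N, or if a joint passes its speed limit or range.

### The arm

A 7-joint arm with a two-finger parallel gripper is mounted at the origin on the work surface. World frame = base frame: x ahead of the robot, y to its left, z up, the work surface at z = 0. Lengths are in m, angles in rad, forces in N, time in s.
With the tool pointing down it reaches from about 0.4 to 0.875 m from the base axis. Payload 4.4 kg.
Tool frame: the origin (TCP) lies midway between the tips of the shut fingers; the grasp point (between the pads) lies 19 mm behind it; z points along the fingers, y is the line along which they close (so a half turn about z gives the same grasp; the last joint's range is limited). The gripper opens to 85 mm and grips with 20 to 120 N. Pads are 22 mm wide; open, the fingers measure 114 mm over their backs; the gripper's body (76 mm by 85 mm) begins 54 mm behind the grasp point. The pads swing forward as they close: fully open they stand 13 mm farther back than shut.
Start: joints at [1.065, 0.628, 0.038, 1.517, -0.027, 0.996, -0.02], TCP at [0.277, -0.588, 0.231] pointing down, gripper open.
Joint ranges: [-3.06, 3.06], [-0.37, 2.12], [-1.25, 1.32], [0.18, 2.47], [-1.1, 4.24], [0.23, 1.98], [-2.94, 2.94]. Speed limits (rad/s): [2.57, 2.57, 3.14, 3.14, 3.14, 3.14, 3.14].

### API

Orientations are given as a unit quaternion [w, x, y, z].
In Python, from rig import bot gives the robot as it stands. The module is installed in compiled form; this text tells all that it offers.
- The arm moves only by the tool step_arm, never from a script. Its argument "motion" is a list of rows, each a list of 6 numbers: the shift along the tool's x, y, z as a fraction of full scale, then the turn, a rotation vector about the tool's x, y, z as a fraction of full scale. In form: [[dx, dy, dz, wx, wy, wz], ...]. A call has 1 to 20 rows; each row is the pose to reach, as a shift and turn from the pose commanded when the call began, along the tool's axes at that moment; what a row does not reach only later rows make up. Full scale, the value 1, is 0.12 m for a shift and 45 degrees for a turn. A row lasts 1/10 s, in which the tool goes at most 50 mm and 8.59 degrees, less where a joint would pass 70% of its speed; a pose out of reach is approached as far as the arm can. A call with a number of a shift or a turn outside -1 to 1 is refused whole. A call with a gripper value outside its range is refused whole. "fingers" is the closure, from 0 (fully open) to 1 (shut), set as the call begins (left out, the last holds). The fingers move at their own pace and stop on an object; "newtons" is the grip in N (left out, the last holds). Time passes only in rows, so rows that repeat a pose let the fingers close. It gives the time, the measured TCP pose, the force, the opening and the grip force at its end, in the units of the state.
- bot.observe(): the state, without advancing time (a new reading comes with each control period).
- bot.grab_frame(name): name is "scene" or "side" or "wrist"; returns the picture (400x640x3 uint8, blue, green, red); there is no depth.
- bot.camera_info(name): a dict with "fx", "fy", "cx", "cy" (pixels), "cam_to_world" (4x4, takes a point from camera to world coordinates). Camera axes: x right, y down, z forward; pixel columns grow to the right and rows downward; lengths in m; the calibration is good to about 2 mm. The wrist camera is an equidistant fisheye: a pixel r from the principal point sees the ray r / f radians off the axis. A picture is of the moment at which its call begins: read the wrist's pose just before it. camera_info takes no time and is no camera call; for the wrist camera it gives the pose at the moment of the call.
- bot.job_done(): hands the job in; it is judged then, once.
The state is a dict: "time": time; "q": joint angles; "joint_vel": joint speeds; "joint_efforts": joint torques, N m; "eef_pos": TCP position; "tool_rot": TCP orientation; "wrist_force": force on the tool from outside, world axes, zero at the start; "torque": the same for the moment, N m; "opening": finger opening in m; "gripper_force": force on a finger pad.
Only numpy, scipy, OpenCV 4.12 (cv2) and the standard library are available. Lean on these libraries where they do the work, as an engineer would, in place of code of your own. Each camera call takes 0.05 s, during which the arm holds its last target. There are 200 camera calls.

## Working session

There is one attempt and no reset: what is moved stays moved. The work goes in short steps, Python scripts to look and compute and a tool call to move; the robot and the scene stay as the last step left them, time stands still between calls to the robot, and variables do not carry over. Pictures are saved under pics/ and viewed, at most 10 in all, crops included, and the job is handed in when it is done.

Besides the shell and the picture viewer there is one more tool, called after ">>>" in YAML: its name, and indented under it one key for each argument. step_arm: Moves the arm, as the interface text tells. Shift numbers are shares of 0.12 m and turn numbers shares of 45 degrees, none past 1 either way. Its arguments: {"type":"object","properties":{"motion":{"type":"array"},"fingers":{"type":"number"},"newtons":{"type":"number"}},"required":["motion"]}

```bash
mkdir -p pics
python3 - <<'E'
from rig import bot
import cv2,numpy as np
for n in ("scene","side","wrist"):
    i=bot.camera_info(n); f=bot.grab_frame(n); cv2.imwrite(f"pics/{n}0.png",f)
    print(n,i["fx"],i["fy"],i["cx"],i["cy"],np.round(i["cam_to_world"],3).tolist())
s=bot.observe(); print(s["time"],s["eef_pos"],s["tool_rot"],s["opening"])
E
```

```text
scene 443.6081959675815 443.6081959675815 322.32140855635873 201.75359874659236 [[0.778, 0.516, -0.359, 0.971], [0.628, -0.635, 0.45, -0.708], [0.004, -0.575, -0.818, 1.241], [0.0, 0.0, 0.0, 1.0]]
side 402.94554356152855 402.94554356152855 323.599357956561 189.91055016757122 [[-0.797, -0.475, 0.373, 0.033], [-0.604, 0.614, -0.508, 0.553], [0.012, -0.63, -0.776, 1.086], [0.0, 0.0, 0.0, 1.0]]
wrist 309.70691628693146 309.70691628693146 319.98514812965186 197.6478388384241 [[0.426, -0.874, -0.234, 0.336], [-0.905, -0.412, -0.108, -0.559], [-0.002, 0.258, -0.966, 0.373], [0.0, 0.0, 0.0, 1.0]]
0.15 [ 0.2765668  -0.58772844  0.23062179] [-6.78756656e-04  9.75918959e-01  2.18132293e-01 -1.65890266e-04] 0.08541890284325368
```

View pics/scene0.png

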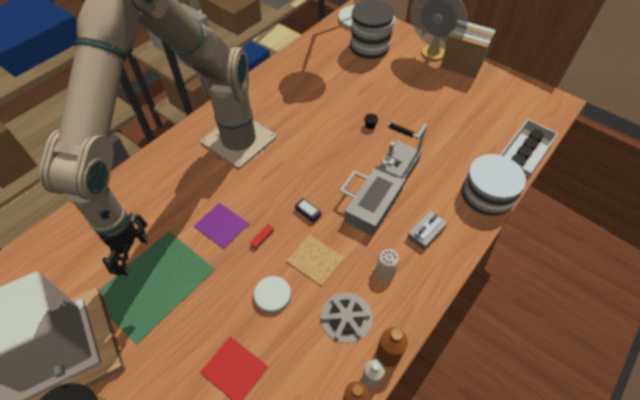

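View pics/side0.png

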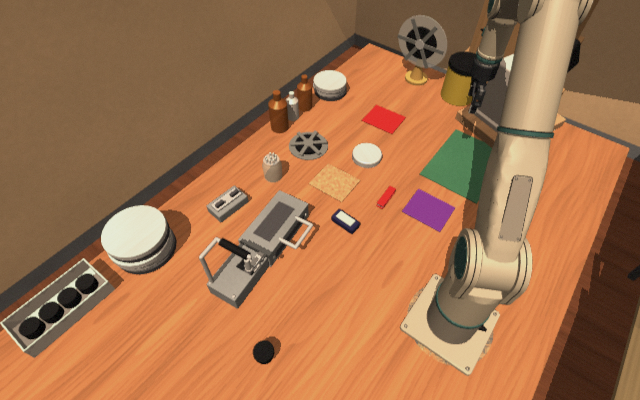

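The scene view shows the gate box around (375,195), with its handle at (352,184) and the roller and knob near (400,150). The cork pad is the tan speckled square at (315,260) in scene and (333,182) in side. The look-alikes are purple at (222,225), red at (234,370) and green at (158,285). Only the tan speckled one is cork. I'll enlarge it to confirm and to pick pixels.

```bash
cat > h.py <<'E'
import numpy as np,cv2
from rig import bot
from scipy.spatial.transform import Rotation as R
def ray(n,u,v,i=None):
    i=i or bot.camera_info(n); x=(u-i["cx"])/i["fx"]; y=(v-i["cy"])/i["fy"]
    if n=="wrist":
        r=np.hypot(x,y); d=np.array([x/r*np.sin(r),y/r*np.sin(r),np.cos(r)])
    else: d=np.array([x,y,1.])
    T=np.array(i["cam_to_world"]); d=T[:3,:3]@d; return T[:3,3],d/np.linalg.norm(d)
def plane(n,u,v,z,i=None):
    o,d=ray(n,u,v,i); return o+d*(z-o[2])/d[2]
def tri(rs):
    A=sum(np.eye(3)-np.outer(d,d) for o,d in rs); b=sum((np.eye(3)-np.outer(d,d))@o for o,d in rs)
    p=np.linalg.solve(A,b); return p,[float(np.linalg.norm((np.eye(3)-np.outer(d,d))@(p-o))) for o,d in rs]
def proj(n,p,i=None):
    i=i or bot.camera_info(n); T=np.array(i["cam_to_world"]); c=T[:3,:3].T@(np.array(p)-T[:3,3])
    if n=="wrist":
        t=np.arctan2(np.hypot(c[0],c[1]),c[2]); k=t/np.hypot(c[0],c[1])
    else: k=1/c[2]
    return i["cx"]+i["fx"]*c[0]*k,i["cy"]+i["fy"]*c[1]*k
E
python3 - <<'E'
from h import *
a=cv2.imread("pics/scene0.png")[110:290,280:440]; b=cv2.imread("pics/side0.png")[150:310,200:360]
cv2.imwrite("pics/c1.png",cv2.resize(a[:120],None,fx=5,fy=5,interpolation=cv2.INTER_CUBIC))
cv2.imwrite("pics/c2.png",cv2.resize(b[30:155,:],None,fx=4.8,fy=4.8,interpolation=cv2.INTER_CUBIC))
for n in("scene","side"):
    f=cv2.imread(f"pics/{n}0.png"); h=cv2.cvtColor(f,cv2.COLOR_BGR2HSV)
    u,v=(315,260) if n=="scene" else (333,182)
    print(n,"cork hsv",h[v,u],"wood",h[v+40,u-40],h[v-30,u])
    m=((h[...,0]>10)&(h[...,0]<24)&(h[...,1]<150)&(h[...,2]>150)).astype(np.uint8)
    m=cv2.morphologyEx(m,cv2.MORPH_CLOSE,np.ones((3,3)))
    k,l,s,c=cv2.connectedComponentsWithStats(m)
    for j in range(1,k):
        if s[j,4]>300:
            q=cv2.minAreaRect(np.argwhere(l==j)[:,::-1].astype(np.float32)); P=[plane(n,*p,.006)[:2] for p in cv2.boxPoints(q)]
            print(s[j],np.round(c[j],1),np.round(plane(n,*c[j],.006),3),np.round(P,3).tolist())
E
```

```text
scene cork hsv [ 17 106 190] wood [ 53  11 200] [ 13 136 185]
[ 81   0  36  38 951] [96.4 15.3] [-1.103  0.14   0.006] [[-1.275, 0.17], [-1.141, 0.28], [-0.886, 0.094], [-1.01, -0.007]]
[   99     0   487   400 80341] [337.4 221.1] [ 0.518 -0.058  0.006] [[0.364, -0.876], [-0.649, 1.106], [0.946, 1.037], [1.102, -0.641]]
[  40   47   62  130 3394] [ 75.7 116.6] [-0.577 -0.321  0.006] [[-0.461, -0.555], [-0.962, -0.037], [-0.719, 0.017], [-0.28, -0.499]]
[ 109  101  110  131 6085] [162.7 165.2] [-0.118 -0.266  0.006] [[-0.203, -0.488], [-0.417, 0.086], [-0.083, 0.056], [0.062, -0.48]]
[   0  202  114  109 6841] [ 58.6 255.4] [-0.082 -0.708  0.006] [[-0.238, -0.874], [-0.26, -0.561], [0.135, -0.609], [0.121, -0.887]]
side cork hsv [ 14 144 227] wood [ 16  46 167] [ 11 166 207]
[ 507    0  133  146 9055] [562.4  79.7] [ 0.088 -1.32   0.006] [[0.169, -0.859], [0.524, -2.072], [-0.134, -2.32], [-0.274, -1.073]]
[ 464  135   87  160 7586] [510.5 216.6] [-0.004 -0.441  0.006] [[0.025, -0.111], [0.245, -0.785], [0.007, -0.898], [-0.147, -0.204]]
[262 152  20  31 301] [269.6 163.6] [ 0.782 -0
[... 274 characters left out ...]
, 0.144], [0.816, 0.007], [0.745, 0.029], [0.758, 0.162]]
[ 238  190   75   61 1494] [278.4 222. ] [0.587 0.042 0.006] [[0.646, 0.18], [0.682, -0.092], [0.486, -0.065], [0.472, 0.19]]
[206 256  48  45 951] [231.1 279.7] [0.562 0.28  0.006] [[0.615, 0.339], [0.639, 0.212], [0.524, 0.212], [0.508, 0.335]]
[ 400  274  100  102 3289] [445.5 333.2] [-0.007  0.041  0.006] [[0.112, 0.128], [0.119, -0.104], [-0.125, -0.105], [-0.108, 0.112]]
[468 287  34  18 433] [484.5 295.4] [-0.047 -0.126  0.006] [[-0.015, -0.076], [0.001, -0.125], [-0.081, -0.171], [-0.095, -0.121]]
[616 327  24  73 850] [630.6 375.1] [-0.429 -0.148  0.006] [[-0.371, -0.258], [-0.421, -0.297], [-0.458, -0.101], [-0.413, -0.066]]
```

View pics/c1.png

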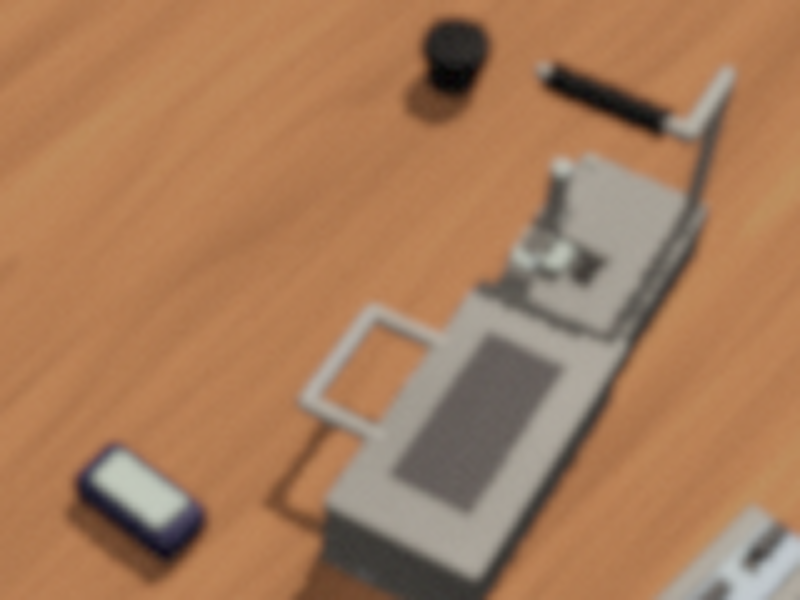

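View pics/c2.png

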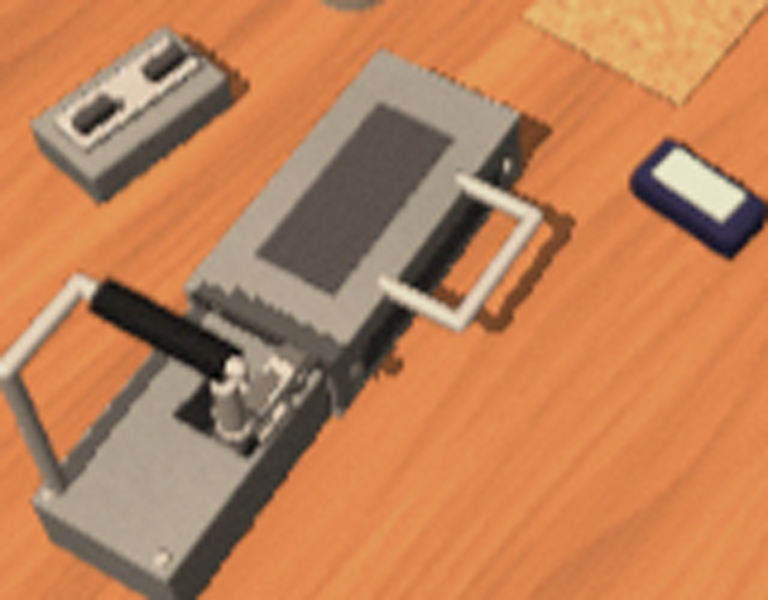

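The crops confirm the speckled cork at c2's top right. In c1 the handle bar corners are at (375,308) and (305,398), the roller runs (543,72)-(690,130), and the knob top is at (562,165). Next I'll triangulate these and fit the box pose.

Run:
```python
from h import *
S=lambda u,v:("scene",280+u/5,110+v/5); D=lambda u,v:("side",200+u/4.8,180+v/4.8)
pts={"bar+y":(S(373,310),D(460,324),(-.105,.045,.064)),"bar-y":(S(306,398),D(538,216),(-.105,-.045,.064)),
"roll_corner":(S(690,128),D(82,283),(.04,.189,.19)),"post_top":(S(730,72),D(8,365),(.04,.25,.19)),
"cons-":(S(590,153),D(180,592),(-.05,.265,.056)),"cons+":(S(705,207),D(38,500),(.05,.265,.056)),
"lid+y-x":(S(472,288),D(342,350),(-.055,.11,.068)),"lid-y-x":(S(328,500),D(520,122),(-.055,-.11,.068)),"lid-y+x":(S(480,592),D(385,52),(.055,-.11,.068)),
"knobtop":(S(562,163),D(234,372),(-.035,.175,.13))}
A=[];B=[]
for k,(s,d,m) in pts.items():
    p,e=tri([ray(*s),ray(*d)]); print(k,np.round(p,3),np.round(e,4)); A.append(m);B.append(p)
A=np.array(A);B=np.array(B)
from scipy.optimize import least_squares
f=lambda x:((R.from_euler("z",x[2]).apply(A)+[x[0],x[1],0]-B)).ravel()
r=least_squares(f,[.6,.05,0],loss="soft_l1",f_scale=.004); print(r.x); print(np.round(r.fun.reshape(-1,3)*1000,1).tolist())
T=lambda m:R.from_euler("z",r.x[2]).apply(m)+[r.x[0],r.x[1],0]
for m in A[:2]: pass
for nm,m in dict(knob=(-.035,.175,.11),bar=(-.105,0,.064),hinge=(.055,0,.06),roller=(-.01,.189,.19)).items(): print(nm,np.round(T(m),4), [np.round(proj(n,T(m)),1) for n in("scene","side")])
print("pad scene",plane("scene",315,260,.006))
for n in("scene","side"):
    h=cv2.cvtColor(cv2.imread(f"pics/{n}0.png"),cv2.COLOR_BGR2HSV)
    u,v=(315,260) if n=="scene" else (334,182)
    ff=h.copy(); m=np.zeros(h.shape[:2],np.uint8); sub=(h[...,0]>=14)&(h[...,1]<(135 if n=="scene" else 160))&(h[...,2]>140) if n=="scene" else (h[...,0]>=13)&(h[...,2]>150)
    m[v-30:v+30,u-35:u+35]=sub[v-30:v+30,u-35:u+35]; m=cv2.morphologyEx(cv2.medianBlur(m,5),cv2.MORPH_CLOSE,np.ones((5,5)))
    k,l,s,c=cv2.connectedComponentsWithStats(m); j=l[v,u]; print(n,s[j],c[j])
    q=cv2.approxPolyDP(cv2.convexHull(np.argwhere(l==j)[:,::-1].astype(np.int32)),5,True)[:,0]
    print(np.round([plane(n,*map(float,p),.006)[:2] for p in q],3).tolist(),np.round(plane(n,*c[j],.006),3))
```

```text
bar+y [0.46  0.106 0.061] [0.0015 0.0015]
bar-y [0.471 0.016 0.063] [0.002 0.002]
roll_corner [0.585 0.268 0.19 ] [0.0018 0.0018]
post_top [0.579 0.327 0.191] [0.0022 0.0022]
cons- [0.485 0.332 0.044] [0.0065 0.0065]
cons+ [0.583 0.34  0.049] [0.0012 0.0012]
lid+y-x [0.503 0.164 0.063] [0.0004 0.0004]
lid-y-x [ 0.529 -0.038  0.059] [0.0027 0.0027]
lid-y+x [ 0.643 -0.031  0.054] [0.0035 0.0035]
knobtop [0.513 0.239 0.132] [0.0034 0.0034]
[0.5706023  0.07319169 0.13122291]
[[0.3, -2.0, 3.0], [1.4, -1.3, 0.6], [0.1, -1.7, -0.2], [-1.5, -0.3, -0.7], [1.1, -2.6, 11.6], [2.0, 2.5, 7.0], [-1.7, 11.3, 4.8], [1.1, -5.5, 9.1], [-3.7, 2.0, 14.3], [0.1, 3.5, -1.7]]
knob [0.513  0.2421 0.11  ] [array([391.2, 146.5]), array([247.6, 262.2])]
bar [0.4665 0.0595 0.064 ] [array([347.4, 180.8]), array([303.7, 235.2])]
hinge [0.6251 0.0804 0.06  ] [array([390.1, 201.9]), array([259.9, 214.1])]
roller [0.536  0.2593 0.19  ] [array([403.1, 130.2]), array([232.3, 246.8])]
pad scene [ 0.55137076 -0.2157274   0.006     ]
scene [ 286  235   64   51 1741] [316.41872487 258.99540494]
[[0.602, -0.106], [0.619, -0.269], [0.481, -0.273], [0.476, -0.16]] [ 0.553 -0.21   0.006]
side [ 299  164   60   47 1259] [330.36616362 183.72359015]
[[0.508, -0.294], [0.478, -0.257], [0.477, -0.152], [0.568, -0.039], [0.611, -0.097], [0.616, -0.259]] [ 0.551 -0.191  0.006]
```

```bash
cat >> h.py <<'E'
GX,GY,YAW=.5706,.0732,.131
RG=R.from_euler("z",YAW)
def W(m): return RG.apply(m)+[GX,GY,0]
def toolR(lean):  # y=Xg, leaning towards +Yg
    s,c=np.sin(np.radians(lean)),np.cos(np.radians(lean)); z=np.array([0,s,-c]); y=np.array([1.,0,0])
    return RG*R.from_matrix(np.column_stack([np.cross(y,z),y,z]))
def cur():
    s=bot.observe(); q=s["tool_rot"]; return s,np.array(s["eef_pos"]),R.from_quat(q[[1,2,3,0]])
def delta(p,Rt=None):
    s,p0,R0=cur(); Rt=Rt or R0
    print("shift",np.round(R0.inv().apply(p-p0)/.12,3),"turn",np.round((R0.inv()*Rt).as_rotvec()/np.radians(45),3),"dist",np.round(np.linalg.norm(p-p0),3))
E
python3 - <<'E'
from h import *
z=toolR(45).apply([0,0,1])
print("grasp TCP",W([-.035,.175,.110])+.019*z,"pre",W([-.035,.175,.110])-.101*z)
delta(np.array([.42,-.20,.30]),toolR(0)); delta(W([-.035,.175,.110])-.101*z,toolR(45))
E
```

```text
grasp TCP [0.51128544 0.25544858 0.09656497] pre [0.5223694  0.1713228  0.18141778]
shift [ 2.457 -2.415 -0.575] turn [-2.000e-03 -1.000e-03 -1.607e+00] dist 0.419
shift [ 4.547 -4.851  0.417] turn [ 0.628  0.86  -1.519] dist 0.799
```

>>> step_arm:
  motion:
    - [1,-1,-0.3,0,0,0]
    - [1,-1,-0.3,0,0,0]
    - [1,-1,-0.3,0,0,0]
    - [1,-1,-0.3,0,0,0]
    - [1,-1,-0.3,0,0,0]
  fingers: 0

```text
time: 0.65
eef_pos: [0.3368, -0.4246, 0.2681]
tool_rot: [-0.001, 0.975, 0.221, 0.001]
wrist_force: [-0.1, 0.7, -0.2]
opening: 0.0852
gripper_force: 0.0
```

>>> step_arm:
  motion:
    - [1,-1,-0.2,0,0,-0.8]
    - [1,-1,-0.2,0,0,-0.8]
    - [1,-1,-0.2,0,0,-0.8]
    - [1,-1,-0.2,0,0,-0.8]
    - [1,-1,-0.2,0,0,-0.8]
    - [1,-1,-0.2,0,0,-0.8]

```text
time: 1.25
eef_pos: [0.3914, -0.2701, 0.2912]
tool_rot: [0.0, 0.861, 0.508, -0.0]
wrist_force: [-0.0, -0.2, -0.2]
opening: 0.0853
gripper_force: 0.0
```

Run:
```python
from h import *
s,p,r=cur(); print(s["time"],p,s["wrist_force"],np.round(s["q"],2))
delta(W([-.035,.02,.29]),toolR(0))
```

```text
1.25 [ 0.39135091 -0.27007944  0.29116947] [-0.04232361 -0.21858073 -0.23981621] [ 0.67  0.31 -0.16  1.9   0.06  0.93 -0.03]
shift [ 3.187 -0.41   0.007] turn [-0.     0.001 -0.809] dist 0.386
```

>>> step_arm:
  motion:
    - [1,-0.15,0,0,0,0]
    - [1,-0.15,0,0,0,0]
    - [1,-0.15,0,0,0,0]
    - [1,-0.15,0,0,0,0]

```text
time: 1.65
eef_pos: [0.4347, -0.1537, 0.291]
tool_rot: [-0.0, 0.861, 0.509, 0.0]
wrist_force: [-0.6, -0.8, 0.5]
opening: 0.0855
gripper_force: 0.0
```

>>> step_arm:
  motion:
    - [1,-0.15,0,0,0,0]
    - [1,-0.15,0,0,0,0]
    - [1,-0.15,0,0,0,0]
    - [1,-0.15,0,0,0,0]

```text
time: 2.05
eef_pos: [0.477, -0.0404, 0.2909]
tool_rot: [-0.0, 0.861, 0.509, 0.0]
wrist_force: [-0.2, -0.7, -0.6]
opening: 0.0857
gripper_force: 0.0
```

>>> step_arm:
  motion:
    - [1,-0.1,0,0,0,-0.8]
    - [1,-0.1,0,0,0,-0.8]
    - [1,-0.1,0,0,0,-0.8]
    - [1,-0.1,0,0,0,-0.8]
    - [1,-0.1,0,0,0,-0.8]
    - [1,-0.1,0,0,0,-0.8]

```text
time: 2.65
eef_pos: [0.5233, 0.0663, 0.2907]
tool_rot: [0.0, 0.664, 0.748, -0.001]
wrist_force: [-0.2, -0.1, 1.0]
opening: 0.0854
gripper_force: 0.0
```

Run:
```python
from h import *
s,p,r=cur(); print(s["time"],p,s["wrist_force"],np.round(s["q"],2))
z=toolR(45).apply([0,0,1])
delta(W([-.035,.175,.110])-.121*z,toolR(45))
cv2.imwrite("pics/w1.png",bot.grab_frame("wrist"))
i=bot.camera_info("wrist")
for n,m in dict(knobtop=(-.035,.175,.13),bar=(-.105,0,.064),bp=(-.105,.045,.064),bm=(-.105,-.045,.064),rol=(-.065,.189,.19),c1=(-.05,.265,.056),c2=(.05,.265,.056)).items(): print(n,np.round(proj("wrist",W(m),i)))
```

```text
2.65 [0.52330493 0.0662864  0.29072772] [-0.19163913 -0.07047458  0.95262724] [ 0.12  0.41 -0.43  1.77  0.2   1.   -0.27]
shift [0.754 0.098 0.792] turn [ 0.005  1.002 -0.016] dist 0.132
knobtop [330.  10.]
bar [273. 172.]
bp [271. 135.]
bm [274. 207.]
rol [295. -27.]
c1 [315. -34.]
c2 [394. -30.]
```

View pics/w1.png

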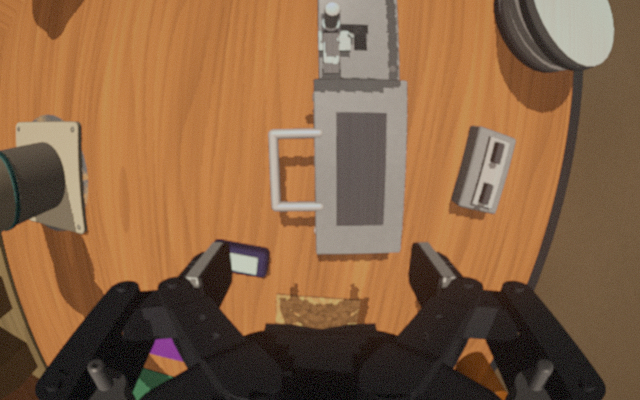

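The wrist view shows the bar ends at (272,131) and (275,207) and the knob top at (331,9). That agrees with the fit to about 2 mm. Now I'll lean and approach.

>>> step_arm:
  motion:
    - [0.1,0.1,0.3,0.005,0.3,-0.015]
    - [0.2,0.1,0.4,0.005,0.6,-0.015]
    - [0.4,0.1,0.6,0.005,0.8,-0.015]
    - [0.6,0.1,0.7,0.005,1,-0.015]
    - [0.75,0.1,0.79,0.005,1,-0.015]
    - [0.75,0.1,0.79,0.005,1,-0.015]
    - [0.75,0.1,0.79,0.005,1,-0.015]
    - [0.75,0.1,0.79,0.005,1,-0.015]

```text
time: 3.5
eef_pos: [0.5245, 0.1604, 0.1976]
tool_rot: [-0.287, 0.607, 0.697, 0.251]
wrist_force: [0.3, 1.1, 0.4]
opening: 0.085
gripper_force: 0.0
```

Run:
```python
from h import *
s,p,r=cur(); print(s["time"],p,s["wrist_force"],np.round(s["q"],2))
z=toolR(45).apply([0,0,1])
delta(W([-.035,.175,.110])+.019*z,toolR(45))
i=bot.camera_info("wrist"); 
cv2.imwrite("pics/w2.png",bot.grab_frame("wrist"))
for n,m in dict(knobtop=(-.035,.175,.13),rol=(-.065,.189,.19),rol2=(.04,.189,.19)).items(): print(n,np.round(proj("wrist",W(m),i)))
```

```text
3.5 [0.52449106 0.16035136 0.19760399] [0.34700596 1.09739629 0.42776676] [ 0.6   0.83 -0.82  1.86 -0.31  0.74  0.33]
shift [-0.026 -0.003  1.161] turn [-0.003  0.004  0.008] dist 0.139
knobtop [319. 185.]
rol [276. 121.]
rol2 [424. 125.]
```

View pics/w2.png

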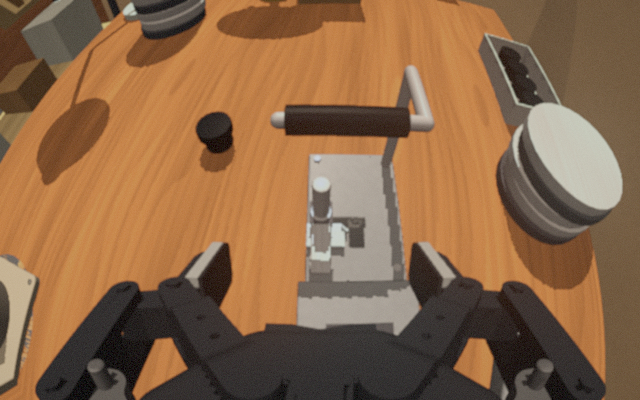

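The lean works. The knob top is at (321,183) between the fingers, the roller sits above at (276-424,120), and both match the prediction. Going in.

>>> step_arm:
  motion:
    - [-0.01,0.01,0.2,0,0,0]
    - [-0.02,0.01,0.4,0,0,0]
    - [-0.02,0.01,0.6,0,0,0]
    - [-0.02,0.01,0.8,0,0,0]
    - [-0.02,0.01,1.0,0,0,0]
    - [-0.02,0.01,1.0,0,0,0]

```text
time: 4.15
eef_pos: [0.5119, 0.2461, 0.1108]
tool_rot: [-0.288, 0.605, 0.699, 0.251]
wrist_force: [-0.2, 0.1, 0.1]
opening: 0.0855
gripper_force: 0.0
```

>>> step_arm:
  motion:
    - [0,0,0.08,0,0,0]
    - [0,0,0.16,0,0,0]
    - [0,0,0.16,0,0,0]

```text
time: 4.45
eef_pos: [0.5116, 0.2571, 0.0965]
tool_rot: [-0.288, 0.606, 0.697, 0.252]
wrist_force: [-0.7, -0.5, 0.6]
opening: 0.0857
gripper_force: 0.0
```

>>> step_arm:
  motion:
    - [0,0,0,0,0,0]
    - [0,0,0,0,0,0]
    - [0,0,0,0,0,0]
    - [0,0,0,0,0,0]
    - [0,0,0,0,0,0]
    - [0,0,0,0,0,0]
    - [0,0,0,0,0,0]
    - [0,0,0,0,0,0]
  fingers: 1
  newtons: 50

```text
time: 5.25
eef_pos: [0.5122, 0.2564, 0.0965]
tool_rot: [-0.288, 0.607, 0.697, 0.252]
wrist_force: [-0.0, -2.5, 3.4]
opening: 0.0148
gripper_force: 48.6
```

>>> step_arm:
  motion:
    - [0,0.08,0,0,0,0]
    - [0,0.16,0,0,0,0]
    - [0,0.24,0,0,0,0]
    - [0,0.31,0,0,0,0]
    - [0,0.31,0,0,0,0]
    - [0,0.31,0,0,0,0]

```text
time: 5.85
eef_pos: [0.5442, 0.2609, 0.0964]
tool_rot: [-0.291, 0.605, 0.698, 0.249]
wrist_force: [-7.9, -11.6, 11.0]
opening: 0.0147
gripper_force: 49.9
```

Run:
```python
from h import *
s,p,r=cur(); print(s["time"],p,RG.inv().apply(s["wrist_force"]),RG.inv().apply(p-[.5122,.2564,.0965]),s["opening"],s["gripper_force"])
print("-Yg .023 in tool:",r.inv().apply(RG.apply([0,-.023,0]))/.12)
print("-Xg .008 in tool:",r.inv().apply(RG.apply([-.008,0,0]))/.12)
```

```text
5.85 [0.54418506 0.26094112 0.09642416] [ -9.34349716 -10.42396667  11.02638089] [ 3.23041871e-02  3.24140149e-04 -7.58422835e-05] 0.014678612994148436 49.914684891700745
-Yg .023 in tool: [-0.13542228 -0.00245921 -0.13561294]
-Xg .008 in tool: [ 0.00032107 -0.06665998  0.0008882 ]
```

>>> step_arm:
  motion:
    - [0,0.02,0,0,0,0]
    - [0,0.04,0,0,0,0]
    - [0,0.04,0,0,0,0]
    - [0,0.04,0,0,0,0]

```text
time: 6.25
eef_pos: [0.5484, 0.2615, 0.0964]
tool_rot: [-0.292, 0.605, 0.698, 0.248]
wrist_force: [-9.8, -11.3, 10.7]
opening: 0.0145
gripper_force: 50.0
```

Run:
```python
from h import *
s,p,r=cur(); print(s["time"],p,RG.inv().apply(s["wrist_force"]),RG.inv().apply(p-[.5122,.2564,.0965]),s["opening"],s["gripper_force"],s["torque"])
```

```text
6.25 [0.54842168 0.26153507 0.09644251] [-11.14920995  -9.96858873  10.66300171] [ 3.65820978e-02  3.59588898e-04 -5.74851386e-05] 0.014538007113018357 49.98270392417908 [-0.87449555  1.42268143  1.39737377]
```

>>> step_arm:
  motion:
    - [-0.03,0.01,-0.03,0,0,0]
    - [-0.06,0.01,-0.06,0,0,0]
    - [-0.09,0.01,-0.09,0,0,0]
    - [-0.12,0.01,-0.12,0,0,0]
    - [-0.15,0.01,-0.15,0,0,0]
    - [-0.15,0.01,-0.15,0,0,0]
    - [-0.15,0.01,-0.15,0,0,0]

```text
time: 6.95
eef_pos: [0.5501, 0.2397, 0.0966]
tool_rot: [-0.295, 0.604, 0.698, 0.248]
wrist_force: [-10.6, -0.1, 2.1]
opening: 0.0145
gripper_force: 48.7
```

Run:
```python
from h import *
s,p,r=cur(); print(s["time"],p,RG.inv().apply(s["wrist_force"]),RG.inv().apply(p-[.5122,.2564,.0965]),s["opening"],s["gripper_force"],s["torque"])
```

```text
6.95 [0.55013905 0.23970908 0.09660643] [-10.48896142   1.29414509   2.11245118] [ 0.03543372 -0.02150372  0.00010643] 0.014538268255156576 48.68217587471008 [-0.22717597  1.35402621  1.36444301]
```

>>> step_arm:
  motion:
    - [-0.01,0.01,-0.01,0,0,0]
    - [-0.02,0.01,-0.02,0,0,0]
    - [-0.02,0.01,-0.02,0,0,0]
    - [-0.02,0.01,-0.02,0,0,0]

```text
time: 7.35
eef_pos: [0.5508, 0.2377, 0.0967]
tool_rot: [-0.296, 0.603, 0.699, 0.248]
wrist_force: [-11.4, 5.1, -0.7]
opening: 0.0144
gripper_force: 49.3
```

Run:
```python
from h import *
s,p,r=cur(); print(s["time"],p,RG.inv().apply(s["wrist_force"]),RG.inv().apply(p-[.5122,.2564,.0965]),s["opening"],s["gripper_force"],s["torque"])
```

```text
7.35 [0.55079815 0.23773917 0.09665687] [-10.59923664   6.54928976  -0.67212212] [ 0.03582985 -0.02354285  0.00015687] 0.01437279816604986 49.30424451828003 [0.03265716 1.34494674 1.27685263]
```

>>> step_arm:
  motion:
    - [0,-0.02,0,0,0,0]
    - [0,-0.04,0,0,0,0]
    - [0,-0.06,0,0,0,0]
    - [0,-0.08,0,0,0,0]
    - [0,-0.08,0,0,0,0]

```text
time: 7.85
eef_pos: [0.543, 0.2366, 0.0967]
tool_rot: [-0.294, 0.603, 0.698, 0.249]
wrist_force: [-7.6, 7.5, -3.4]
opening: 0.0146
gripper_force: 48.9
```

Run:
```python
from h import *
s,p,r=cur(); print(s["time"],p,RG.inv().apply(s["wrist_force"]),RG.inv().apply(p-[.5122,.2564,.0965]),s["opening"],s["gripper_force"],s["torque"])
```

```text
7.85 [0.54304295 0.23659336 0.09667819] [-6.56726277  8.44456241 -3.35116863] [ 0.02799142 -0.02366581  0.00017819] 0.014613184767785984 48.91063749790192 [-0.02725383  0.83708076  0.81193203]
```

>>> step_arm:
  motion:
    - [0,0,0,0,0,0]
    - [0,0,0,0,0,0]
    - [0,0,0,0,0,0]
    - [0,0,0,0,0,0]
    - [0,0,0,0,0,0]
    - [0,0,0,0,0,0]
    - [0,0,0,0,0,0]
    - [0,0,0,0,0,0]
    - [0,0,0,0,0,0]
    - [0,0,0,0,0,0]
  fingers: 0

```text
time: 8.85
eef_pos: [0.5502, 0.2328, 0.0964]
tool_rot: [-0.288, 0.607, 0.697, 0.252]
wrist_force: [-0.8, 0.1, 0.1]
opening: 0.0856
gripper_force: 0.0
```

>>> step_arm:
  motion:
    - [0,0,-0.15,0,0,0]
    - [0,0,-0.4,0,0,0]
    - [0,0,-0.7,0,0,0]
    - [0,0,-1.0,0,0,0]
    - [0,0,-1.0,0,0,0]
    - [0,0,-1.0,0,0,0]

```text
time: 9.45
eef_pos: [0.562, 0.1483, 0.1814]
tool_rot: [-0.288, 0.607, 0.697, 0.252]
wrist_force: [-0.3, -0.7, -0.2]
opening: 0.0857
gripper_force: 0.0
```

Run:
```python
from h import *
s,p,r=cur(); print(s["time"],p,s["wrist_force"])
delta(W([-.105,0,.064+.12]),toolR(0))
i=bot.camera_info("wrist"); 
f=bot.grab_frame("wrist"); cv2.imwrite("pics/w3.png",cv2.resize(f[80:300,240:460],None,fx=2.7,fy=2.7,interpolation=cv2.INTER_CUBIC))
for n,m in dict(home=(-.035,.175,.13),notch=(-.007,.153,.13),rol=(-.065,.189,.19)).items():
    u,v=proj("wrist",W(m),i); print(n,(u-240)*2.7,(v-80)*2.7)
```

```text
9.45 [0.5619968  0.14829179 0.18144342] [-0.32746365 -0.68393056 -0.1710626 ]
shift [-0.426 -0.889 -0.458] turn [-0.001 -0.999  0.008] dist 0.13
home 95.40693854055402 207.172929500868
notch 186.2489123961435 268.2761931262779
rol -35.98122990593606 29.407740051049924
```

View pics/w3.png

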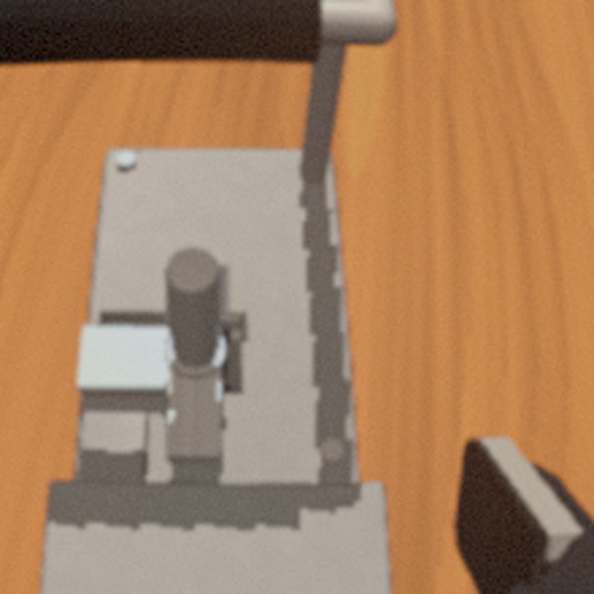

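The knob head is at (191,262) in the crop, against (186,268) predicted for the notch, so it is hooked and holding by itself. Next is the bar, with fingers part-closed to clear the box front.

>>> step_arm:
  motion:
    - [-0.2,-0.2,-0.4,0,-0.2,0.008]
    - [-0.3,-0.4,-0.46,0,-0.4,0.008]
    - [-0.43,-0.6,-0.46,0,-0.6,0.008]
    - [-0.43,-0.89,-0.46,0,-0.8,0.008]
    - [-0.43,-0.89,-0.46,0,-1,0.008]
    - [-0.43,-0.89,-0.46,0,-1,0.008]
    - [-0.43,-0.89,-0.46,0,-1,0.008]
    - [-0.43,-0.89,-0.46,0,-1,0.008]
  fingers: 0.45

```text
time: 10.3
eef_pos: [0.4654, 0.0601, 0.1829]
tool_rot: [-0.002, 0.658, 0.753, -0.001]
wrist_force: [0.0, -0.9, -0.5]
opening: 0.0472
gripper_force: 0.0
```

Run:
```python
from h import *
s,p,r=cur(); print(s["time"],p,s["wrist_force"],s["opening"],np.round(s["q"],2))
delta(W([-.105,0,.064-.019]),toolR(0))
```

```text
10.3 [0.46542367 0.06010075 0.18291176] [ 0.02526932 -0.91164247 -0.47913505] 0.047191694763293046 [ 0.02  0.46 -0.29  2.05  0.2   0.66 -0.27]
shift [-0.008  0.012  1.149] turn [-0.005 -0.001  0.004] dist 0.138
```

>>> step_arm:
  motion:
    - [0,0.01,0.3,0,0,0]
    - [-0.01,0.01,0.6,0,0,0]
    - [-0.01,0.01,0.85,0,0,0]
    - [-0.01,0.01,1.0,0,0,0]
    - [-0.01,0.01,1.0,0,0,0]

```text
time: 10.8
eef_pos: [0.4653, 0.0562, 0.0608]
tool_rot: [-0.003, 0.66, 0.751, -0.003]
wrist_force: [-1.1, 0.1, 0.3]
opening: 0.047
gripper_force: 0.0
```

>>> step_arm:
  motion:
    - [0,0,0.08,0,0,0]
    - [0,0,0.15,0,0,0]
    - [0,0,0.15,0,0,0]

```text
time: 11.1
eef_pos: [0.4673, 0.0578, 0.0453]
tool_rot: [-0.001, 0.659, 0.752, -0.001]
wrist_force: [-0.5, 0.5, -0.6]
opening: 0.0469
gripper_force: 0.0
```

>>> step_arm:
  motion:
    - [0,0,0,0,0,0]
    - [0,0,0,0,0,0]
    - [0,0,0,0,0,0]
    - [0,0,0,0,0,0]
    - [0,0,0,0,0,0]
    - [0,0,0,0,0,0]
  fingers: 1
  newtons: 30

```text
time: 11.7
eef_pos: [0.4677, 0.0583, 0.0462]
tool_rot: [-0.0, 0.659, 0.752, -0.0]
wrist_force: [-1.4, -0.9, 6.6]
opening: 0.0107
gripper_force: 29.5
```

Run:
```python
from h import *
s,p,r=cur(); print(s["time"],p,s["wrist_force"],s["opening"],s["gripper_force"])
pg=p+r.apply([0,0,-.019]); m=RG.inv().apply(pg-[GX,GY,0]); print("grasp in box",m)
r0=np.array([.160,.004]); 
for a in np.arange(.1,1.91,.1):
    b=np.array([.055-.16*np.cos(a)+.004*np.sin(a),0,.06+.16*np.sin(a)+.004*np.cos(a)]); d=b-np.array([-.105,0,.064])
    print(round(a,1),"ty %.3f tz %.3f"%(d[0]/.12,-d[2]/.12))
```

```text
11.7 [0.46768541 0.05832079 0.04623014] [-1.39886807 -0.94463887  6.64431603] 0.01071047938499362 29.501027762889862
grasp in box [-0.10396237 -0.00130754  0.06523014]
0.1 ty 0.010 tz -0.133
0.2 ty 0.033 tz -0.264
0.3 ty 0.069 tz -0.393
0.4 ty 0.118 tz -0.517
0.5 ty 0.179 tz -0.635
0.6 ty 0.252 tz -0.747
0.7 ty 0.335 tz -0.851
0.8 ty 0.428 tz -0.946
0.9 ty 0.531 tz -1.032
1.0 ty 0.641 tz -1.107
1.1 ty 0.758 tz -1.170
1.2 ty 0.881 tz -1.221
1.3 ty 1.009 tz -1.260
1.4 ty 1.140 tz -1.286
1.5 ty 1.272 tz -1.299
1.6 ty 1.406 tz -1.298
1.7 ty 1.538 tz -1.285
1.8 ty 1.669 tz -1.258
1.9 ty 1.796 tz -1.218
```

>>> step_arm:
  motion:
    - [0,0.01,-0.13,0,0,0]
    - [0,0.03,-0.26,0,0,0]
    - [0,0.07,-0.39,0,0,0]
    - [0,0.12,-0.52,0,0,0]
    - [0,0.18,-0.635,0,0,0]
    - [0,0.25,-0.75,0,0,0]
    - [0,0.335,-0.85,0,0,0]
    - [0,0.43,-0.95,0,0,0]
    - [0,0.43,-0.95,0,0,0]

```text
time: 12.6
eef_pos: [0.5147, 0.0644, 0.1603]
tool_rot: [-0.003, 0.659, 0.752, -0.004]
wrist_force: [-10.7, -0.9, 7.1]
opening: 0.0103
gripper_force: 29.6
```

Run:
```python
from h import *
s,p,r=cur(); print(s["time"],p,RG.inv().apply(s["wrist_force"]),s["opening"],s["gripper_force"],np.round(s["q"],2))
print(RG.inv().apply(p+r.apply([0,0,-.019])-[GX,GY,0]), "expect a=.8",.055-.16*np.cos(.8)+.004*np.sin(.8),.06+.16*np.sin(.8)+.004*np.cos(.8))
```

```text
12.6 [0.51468282 0.06438451 0.16025607] [-10.70319486   0.55149729   7.05501306] 0.010317914769388085 29.623952507972717 [ 0.01  0.56 -0.28  1.94  0.23  0.69 -0.28]
[-0.05638957 -0.00141262  0.17925501] expect a=.8 -0.05360364913194838 0.1775638013813123
```

>>> step_arm:
  motion:
    - [0,0.1,-0.085,0,0,0]
    - [0,0.215,-0.16,0,0,0]
    - [0,0.33,-0.225,0,0,0]
    - [0,0.455,-0.275,0,0,0]
    - [0,0.58,-0.315,0,0,0]
    - [0,0.71,-0.34,0,0,0]
    - [0,0.845,-0.35,0,0,0]
    - [0,0.98,-0.35,0,0,0]
    - [0,0.98,-0.35,0,0,0]

```text
time: 13.5
eef_pos: [0.6374, 0.0805, 0.202]
tool_rot: [0.0, 0.659, 0.752, 0.0]
wrist_force: [-1.4, -1.4, 6.8]
opening: 0.0106
gripper_force: 33.6
```

>>> step_arm:
  motion:
    - [0,0.07,0.005,0,0,0]
    - [0,0.13,0.015,0,0,0]
    - [0,0.2,0.03,0,0,0]
    - [0,0.26,0.04,0,0,0]
    - [0,0.26,0.04,0,0,0]

```text
time: 14.0
eef_pos: [0.6671, 0.0844, 0.196]
tool_rot: [-0.0, 0.659, 0.752, -0.001]
wrist_force: [-0.5, -1.1, 3.1]
opening: 0.0107
gripper_force: 34.0
```

Run:
```python
from h import *
s,p,r=cur(); print(s["time"],p,RG.inv().apply(s["wrist_force"]),s["opening"],s["gripper_force"],np.round(s["q"],2))
m=RG.inv().apply(p+r.apply([0,0,-.019])-[GX,GY,0]); print(m,"lid~",np.pi-np.arctan2(m[2]-.06,m[0]-.055)-.025)
```

```text
14.0 [0.66711025 0.08436748 0.19600896] [-0.61401285 -1.01922085  3.1074186 ] 0.010680643903966747 33.99921476840973 [-0.01  0.71 -0.28  1.48  0.22  0.99 -0.22]
[ 0.09716959 -0.00153038  0.21500894] lid~ 1.8114143269103835
```

>>> step_arm:
  motion:
    - [0,0,0,0,0,0]
    - [0,0,0,0,0,0]
    - [0,0,0,0,0,0]
    - [0,0,0,0,0,0]
    - [0,0,0,0,0,0]
  fingers: 0.35

```text
time: 14.5
eef_pos: [0.6662, 0.0847, 0.1966]
tool_rot: [-0.001, 0.659, 0.752, -0.001]
wrist_force: [-0.8, -0.4, 0.5]
opening: 0.0556
gripper_force: 0.0
```

>>> step_arm:
  motion:
    - [0,0,-0.2,0,0,0]
    - [0,0,-0.5,0,0,0]
    - [0,-0.1,-0.8,0,0,0]
    - [0,-0.4,-0.9,0,0,0]
    - [0,-0.7,-0.9,0,0,0]
    - [0,-0.95,-0.9,0,0,0]
    - [0,-0.95,-0.9,0,0,0]

```text
time: 15.2
eef_pos: [0.5497, 0.069, 0.3055]
tool_rot: [-0.001, 0.659, 0.752, -0.002]
wrist_force: [1.5, -0.2, 0.8]
opening: 0.0551
gripper_force: 0.0
```

>>> step_arm:
  motion:
    - [0,0,0,0,0,-1]
    - [0,0,0,0,0,-1]
    - [0,0,0,0,0,-1]
    - [0,0,0,0,0,-1]
    - [0,0,0,0,0,-1]
    - [0,0,0,0,0,-1]

```text
time: 15.8
eef_pos: [0.5543, 0.0697, 0.3048]
tool_rot: [-0.0, 0.319, 0.948, 0.0]
wrist_force: [-0.2, -0.2, 0.3]
opening: 0.0551
gripper_force: 0.0
```

>>> step_arm:
  motion:
    - [0,0,0,0,0,-1]
    - [0,0,0,0,0,-1]
    - [0,0,0,0,0,-1]
    - [0,0,0,0,0,-1]
    - [0,0,0,0,0,-1]
    - [0,0,0,0,0,-1]

```text
time: 16.4
eef_pos: [0.5543, 0.0696, 0.3047]
tool_rot: [-0.001, -0.068, 0.998, 0.0]
wrist_force: [-1.1, -0.4, 0.3]
opening: 0.0558
gripper_force: 0.0
```

Run:
```python
from h import *
s,p,r=cur(); print(s["time"],p,RG.inv().apply(s["wrist_force"]),s["opening"],np.round(s["q"],2))
print("tool axes in box",np.round((RG.inv()*r).as_matrix(),3).tolist())
i=bot.camera_info("wrist"); 
f=bot.grab_frame("wrist"); cv2.imwrite("pics/w4.png",f)
np.save("w4cam.npy",np.array(i["cam_to_world"]))
for n,m in dict(ctr=(0,0,.006),a=(-.055,.11,.06),b=(.055,.11,.06),c=(-.055,-.11,.06),d=(.055,-.11,.06),notch=(-.007,.153,.13)).items():
    print(n,np.round(proj("wrist",W(m),i)))
```

```text
16.4 [0.55429859 0.06960436 0.30473706] [-1.18096607 -0.22331699  0.33695075] 0.055781314685485674 [ 0.3   0.5  -0.72  1.66  0.36  1.12  1.18]
tool axes in box [[-1.0, -0.004, -0.001], [-0.004, 1.0, 0.001], [0.001, 0.001, -1.0]]
ctr [320. 173.]
a [406. 140.]
b [401. 221.]
c [234. 139.]
d [239. 220.]
notch [456. 189.]
```

View pics/w4.png

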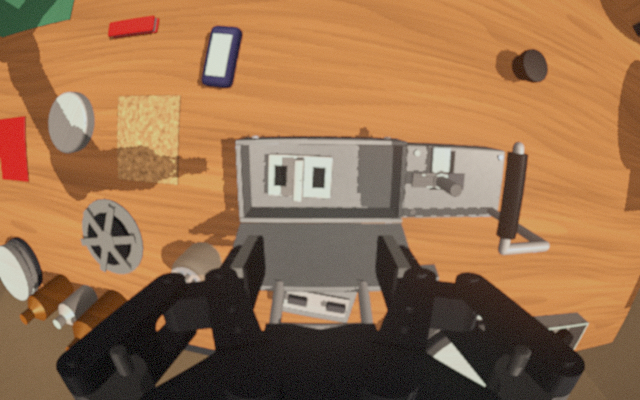

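The lid stands open. The insert plate is at u 267-333, v 154-198 with its rib at about (298,179), and the cork pad is at (149,139). I'll measure both.

Run:
```python
from h import *
f=cv2.imread("pics/w4.png"); i=bot.camera_info("wrist"); i=dict(i); i["cam_to_world"]=np.load("w4cam.npy")
h=cv2.cvtColor(f,cv2.COLOR_BGR2HSV)
m=np.zeros(h.shape[:2],np.uint8); m[148:208,255:345]=(h[148:208,255:345,2]>205)&(h[148:208,255:345,1]<60)
k,l,s,c=cv2.connectedComponentsWithStats(m)
for j in range(1,k):
    if s[j,4]>25:
        P=np.argwhere(l==j)[:,::-1].astype(np.float32); print(s[j],c[j])
g=RG.inv()
for v in (160,170,180,190,196): print(v,[int(x) for x in h[v,262:340:2,2]])
M=((h[...,0]>=15)&(h[...,0]<=30)&(h[...,2]>90)).astype(np.uint8); K=np.zeros_like(M);K[85:195,105:195]=M[85:195,105:195]; K=cv2.medianBlur(K,5)
k,l,s,c=cv2.connectedComponentsWithStats(K); j=1+np.argmax(s[1:,4]); P=np.argwhere(l==j)[:,::-1].astype(float)
Q=np.array([plane("wrist",*p,.006,i)[:2] for p in P]).astype(np.float32)
print("pad",s[j],Q.mean(0),cv2.minAreaRect(Q))
cv2.imwrite("pics/w4c.png",cv2.resize(f[140:215,250:350],None,fx=8,fy=8,interpolation=cv2.INTER_CUBIC))
```

```text
[269 155  20  40 312] [273.66025641 173.11858974]
[304 157  28  41 737] [316.70284939 176.80325645]
[294 161   9  40 279] [297.88530466 180.74551971]
160 [181, 146, 114, 170, 218, 221, 222, 222, 220, 222, 181, 164, 166, 164, 164, 165, 164, 180, 179, 179, 178, 193, 224, 222, 219, 221, 222, 222, 223, 220, 219, 221, 222, 222, 223, 200, 176, 175, 181]
170 [181, 147, 113, 172, 221, 220, 175, 60, 60, 61, 53, 57, 99, 164, 165, 166, 185, 217, 219, 221, 201, 199, 221, 219, 220, 194, 86, 64, 66, 62, 68, 111, 207, 222, 218, 182, 176, 176, 177]
180 [160, 120, 117, 181, 220, 216, 151, 58, 64, 65, 55, 52, 112, 162, 167, 157, 195, 217, 219, 204, 184, 206, 221, 220, 220, 166, 74, 63, 64, 63, 62, 146, 218, 222, 213, 179, 177, 176, 179]
190 [178, 134, 121, 187, 223, 221, 220, 222, 224, 201, 167, 167, 165, 165, 164, 160, 207, 221, 221, 218, 197, 218, 220, 221, 221, 221, 222, 222, 224, 224, 222, 222, 220, 221, 190, 174, 181, 179, 177]
196 [178, 176, 179, 181, 179, 184, 185, 185, 181, 179, 174, 164, 163, 174, 186, 173, 210, 222, 221, 216, 193, 208, 208, 209, 211, 214, 212, 216, 218, 218, 220, 220, 221, 220, 193, 179, 175, 176, 177]
pad [ 105   86   90  104 5707] [ 0.5433786  -0.20177308] ((0.5475133657455444, -0.2086903154850006), (0.1639508157968521, 0.16954661905765533), 6.235825538635254)
```

View pics/w4c.png

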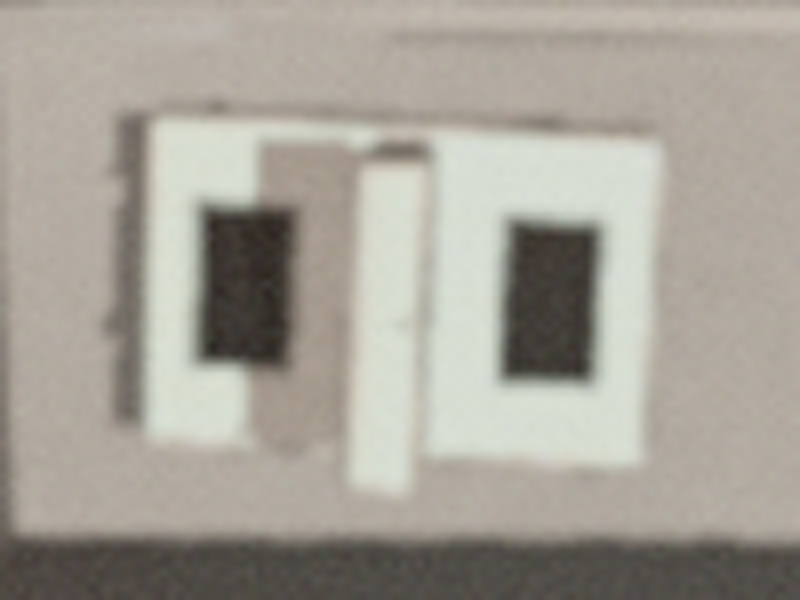

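The crop shows the rib top as a quad (358,162)-(422,162)-(412,495)-(348,488), and the plate corners are at (155,118), (660,145), (640,465) and (148,440).

Run:
```python
from h import *
i=dict(bot.camera_info("wrist")); i["cam_to_world"]=np.load("w4cam.npy")
for n,C,z in (("rib",[(358,162),(422,162),(412,495),(348,490)],.052),("plate",[(155,118),(660,145),(640,465),(148,440)],.020)):
    P=np.array([plane("wrist",250+u/8,140+v/8,z,i) for u,v in C]); print(n,P.mean(0),"box",RG.inv().apply(P.mean(0)-[GX,GY,0]))
    print(" sides",np.round([np.linalg.norm(P[k]-P[k-1]) for k in range(4)],4)); 
    for a,b in ((0,3),(1,2),(0,1),(3,2)): d=P[b]-P[a]; print("  dir",np.degrees(np.arctan2(d[1],d[0]))-np.degrees(YAW))
P=np.array([plane("wrist",*p,.006,i) for p in((117.5,96),(180,95.5),(178,184),(119,183))]); print("pad",P.mean(0),np.round(P[:,:2],3).tolist())
```

```text
rib [0.57677617 0.04530932 0.052     ] box [ 0.00248001 -0.02845847  0.052     ]
 sides [0.055  0.0103 0.0558 0.0107]
  dir -2.517859043234009
  dir -2.15767350212324
  dir 89.93524669307627
  dir 85.64308366200312
plate [0.57699817 0.04575313 0.02      ] box [ 0.00275808 -0.02804747  0.02      ]
 sides [0.0583 0.0883 0.0577 0.0885]
  dir -2.9849304935492116
  dir -2.7829090537974874
  dir 86.85093224401326
  dir 87.22877247867508
pad [ 0.55063249 -0.20815549  0.006     ] [[0.481, -0.272], [0.478, -0.151], [0.615, -0.145], [0.628, -0.264]]
```

Run:
```python
from h import *
s,p,r=cur()
Rt=R.from_euler("z",np.radians(-2.7))*R.from_matrix(np.array((RG*R.from_matrix(np.diag([-1.,1,-1]))).as_matrix()))
delta(np.array([.577,.0455,.026]),Rt); delta(np.array([.577,.0455,.15]),Rt)
```

```text
shift [-0.163 -0.226  2.322] turn [ 0.001 -0.001  0.065] dist 0.281
shift [-0.162 -0.225  1.289] turn [ 0.001 -0.001  0.065] dist 0.158
```

>>> step_arm:
  motion:
    - [-0.16,-0.22,0.3,0,0,0.065]
    - [-0.16,-0.22,0.6,0,0,0.065]
    - [-0.16,-0.22,1.0,0,0,0.065]
    - [-0.16,-0.22,1.0,0,0,0.065]
    - [-0.16,-0.22,1.0,0,0,0.065]

```text
time: 16.95
eef_pos: [0.5762, 0.0464, 0.1851]
tool_rot: [-0.001, -0.04, 0.999, 0.0]
wrist_force: [0.3, -0.6, 0.4]
opening: 0.0555
gripper_force: 0.0
```

>>> step_arm:
  motion:
    - [0,0,0.25,0,0,0]
    - [0,0,0.5,0,0,0]
    - [0,0,0.75,0,0,0]
    - [0,0,0.85,0,0,0]
    - [0,0,0.85,0,0,0]
    - [0,0,0.85,0,0,0]

```text
time: 17.55
eef_pos: [0.5774, 0.0465, 0.0849]
tool_rot: [0.001, -0.04, 0.999, 0.0]
wrist_force: [0.2, -0.1, 0.5]
opening: 0.0556
gripper_force: 0.0
```

Run:
```python
from h import *
s,p,r=cur(); print(s["time"],p,s["wrist_force"],np.round(s["q"],2))
Rt=R.from_euler("z",np.radians(-2.7))*R.from_matrix(np.array((RG*R.from_matrix(np.diag([-1.,1,-1]))).as_matrix()))
delta(np.array([.577,.0455,.026]),Rt)
i=bot.camera_info("wrist"); f=bot.grab_frame("wrist"); cv2.imwrite("pics/w5.png",f)
for n in((.5495,.0432),(.6045,.0478)): print(np.round(proj("wrist",[*n,.052],i)))
```

```text
17.55 [0.5774152  0.04654881 0.08485434] [ 0.1672579  -0.08005936  0.48701132] [ 0.2   0.78 -0.53  1.83  0.59  0.69  0.98]
shift [ 0.005 -0.009  0.49 ] turn [ 0.     0.003 -0.004] dist 0.059
[316. 180.]
[317. 266.]
```

View pics/w5.png

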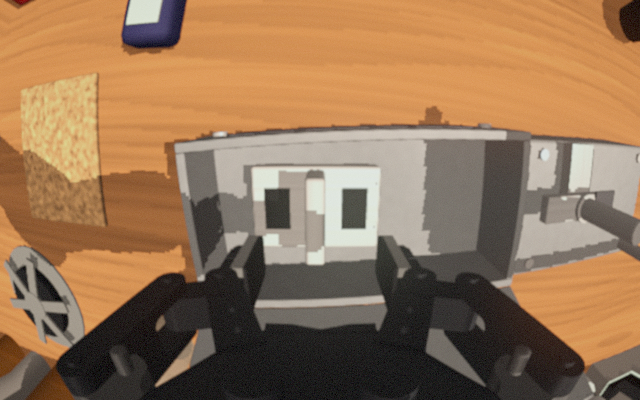

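The rib runs straight between the fingers, with its near end at (315,175) against (316,180) predicted. Descend and grip.

>>> step_arm:
  motion:
    - [0,-0.01,0.15,0,0,0]
    - [0,-0.01,0.3,0,0,0]
    - [0,-0.01,0.4,0,0,0]
    - [0,-0.01,0.49,0,0,0]
    - [0,-0.01,0.49,0,0,0]
    - [0,-0.01,0.49,0,0,0]

```text
time: 18.2
eef_pos: [0.5761, 0.045, 0.0244]
tool_rot: [-0.0, -0.041, 0.999, 0.0]
wrist_force: [-0.1, 0.1, 0.4]
opening: 0.0555
gripper_force: 0.0
```

>>> step_arm:
  motion:
    - [0,0,0,0,0,0]
    - [0,0,0,0,0,0]
    - [0,0,0,0,0,0]
    - [0,0,0,0,0,0]
    - [0,0,0,0,0,0]
    - [0,0,0,0,0,0]
    - [0,0,0,0,0,0]
  fingers: 1
  newtons: 50

```text
time: 18.9
eef_pos: [0.5762, 0.0445, 0.0246]
tool_rot: [-0.0, -0.04, 0.999, -0.0]
wrist_force: [-0.6, -1.4, 5.6]
opening: 0.0113
gripper_force: 49.9
```

>>> step_arm:
  motion:
    - [0,0,-0.08,0,0,0]
    - [0,0,-0.15,0,0,0]
    - [0,0,-0.3,0,0,0]
    - [0,0,-0.5,0,0,0]
    - [0,0,-0.7,0,0,0]
    - [0,0,-0.9,0,0,0]
    - [0,0,-1,0,0,0]
    - [0,0,-1,0,0,0]
    - [0,0,-1,0,0,0]

```text
time: 19.8
eef_pos: [0.5753, 0.0444, 0.1433]
tool_rot: [-0.001, -0.04, 0.999, -0.0]
wrist_force: [1.2, -0.2, -2.8]
opening: 0.0111
gripper_force: 49.0
```

Run:
```python
from h import *
s,p,r=cur(); print(s["time"],p,s["wrist_force"],s["torque"],s["opening"],s["gripper_force"],np.round(s["q"],2))
delta(np.array([.549,-.207,.145])); delta(np.array([.549,-.207,.026]))
```

```text
19.8 [0.57527642 0.04438613 0.14333803] [ 1.20397218 -0.2465476  -2.774314  ] [ 0.03084419 -0.0225124   0.05696012] 0.01111787493880057 49.008893966674805 [ 0.25  0.7  -0.6   1.8   0.52  0.81  1.04]
shift [ 0.387 -2.07  -0.012] turn [0. 0. 0.] dist 0.253
shift [ 0.385 -2.07   0.98 ] turn [0. 0. 0.] dist 0.279
```

>>> step_arm:
  motion:
    - [0.05,-0.2,0,0,0,0]
    - [0.1,-0.4,0,0,0,0]
    - [0.15,-0.6,0,0,0,0]
    - [0.19,-0.8,0,0,0,0]
    - [0.19,-1,0,0,0,0]
    - [0.19,-1,0,0,0,0]

```text
time: 20.4
eef_pos: [0.5615, -0.082, 0.142]
tool_rot: [-0.003, -0.037, 0.999, -0.002]
wrist_force: [0.4, -0.0, -3.4]
opening: 0.0113
gripper_force: 49.3
```

>>> step_arm:
  motion:
    - [0.05,-0.2,0,0,0,0]
    - [0.1,-0.4,0,0,0,0]
    - [0.15,-0.6,0,0,0,0]
    - [0.19,-0.8,0,0,0,0]
    - [0.19,-1,0,0,0,0]
    - [0.19,-1,0,0,0,0]

```text
time: 21.0
eef_pos: [0.5487, -0.2024, 0.1423]
tool_rot: [-0.002, -0.038, 0.999, -0.001]
wrist_force: [-0.6, -1.4, -4.8]
opening: 0.0108
gripper_force: 49.6
```

Run:
```python
from h import *
s,p,r=cur(); print(s["time"],p,s["opening"],s["gripper_force"],np.round(s["q"],2),"tilt",r.apply([0,0,1]))
delta(np.array([.549,-.207,.0255]))
# pad corners check from scene/side, colour-wise
i=bot.camera_info("wrist"); f=bot.grab_frame("wrist"); cv2.imwrite("pics/w6.png",f)
h=cv2.cvtColor(f,cv2.COLOR_BGR2HSV)
for c in((.481,-.27),(.479,-.149),(.615,-.145),(.62,-.264)): print(c,np.round(proj("wrist",[*c,.006],i)))
```

```text
21.0 [ 0.54868589 -0.20237206  0.14231724] 0.010835550820270722 49.57038760185242 [ 0.68  0.72 -0.62  1.78  0.55  0.83  1.45] tilt [-0.00399033 -0.00209937 -0.99998983]
shift [-0.004 -0.037  0.974] turn [0. 0. 0.] dist 0.117
(0.481, -0.27) [250. 110.]
(0.479, -0.149) [384. 118.]
(0.615, -0.145) [371. 256.]
(0.62, -0.264) [253. 252.]
```

>>> step_arm:
  motion:
    - [0,-0.03,0.15,0,0,0]
    - [0,-0.03,0.3,0,0,0]
    - [0,-0.03,0.45,0,0,0]
    - [0,-0.03,0.6,0,0,0]
    - [0,-0.03,0.75,0,0,0]
    - [0,-0.03,0.85,0,0,0]
    - [0,-0.03,0.9,0,0,0]
    - [0,-0.03,0.93,0,0,0]
    - [0,-0.03,0.95,0,0,0]
    - [0,-0.03,0.95,0,0,0]
    - [0,-0.03,0.95,0,0,0]

```text
time: 22.15
eef_pos: [0.5504, -0.2019, 0.0306]
tool_rot: [-0.0, -0.04, 0.999, -0.0]
wrist_force: [0.2, 0.2, -3.4]
opening: 0.0112
gripper_force: 49.6
```

>>> step_arm:
  motion:
    - [0,0,0.01,0,0,0]
    - [0,0,0.02,0,0,0]
    - [0,0,0.025,0,0,0]
    - [0,0,0.025,0,0,0]
    - [0,0,0.025,0,0,0]

```text
time: 22.65
eef_pos: [0.55, -0.2018, 0.0271]
tool_rot: [-0.001, -0.04, 0.999, -0.0]
wrist_force: [-0.6, 0.4, -3.1]
opening: 0.0111
gripper_force: 49.6
```

>>> step_arm:
  motion:
    - [0,-0.03,0,0,0,0]
    - [0,-0.04,0.01,0,0,0]
    - [0,-0.04,0.015,0,0,0]
    - [0,-0.04,0.02,0,0,0]
    - [0,-0.04,0.025,0,0,0]
    - [0,-0.04,0.025,0,0,0]
    - [0,-0.04,0.025,0,0,0]

```text
time: 23.35
eef_pos: [0.5502, -0.2067, 0.0246]
tool_rot: [-0.001, -0.04, 0.999, -0.0]
wrist_force: [-2.3, -0.9, 6.0]
opening: 0.0112
gripper_force: 50.7
```

In contact at the expected height (6 N). Releasing and withdrawing.

>>> step_arm:
  motion:
    - [0,0,0,0,0,0]
    - [0,0,0,0,0,0]
    - [0,0,0,0,0,0]
    - [0,0,0,0,0,0]
    - [0,0,0,0,0,0]
  fingers: 0.4

```text
time: 23.85
eef_pos: [0.5505, -0.2065, 0.024]
tool_rot: [-0.001, -0.04, 0.999, 0.0]
wrist_force: [-0.9, -0.1, 0.4]
opening: 0.0515
gripper_force: 0.0
```

>>> step_arm:
  motion:
    - [0,0,-0.1,0,0,0]
    - [0,0,-0.3,0,0,0]
    - [0,0,-0.6,0,0,0]
    - [0,0,-1,0,0,0]
    - [0,0,-1,0,0,0]
    - [0,0,-1,0,0,0]

```text
time: 24.45
eef_pos: [0.5513, -0.2069, 0.1459]
tool_rot: [0.001, -0.04, 0.999, -0.001]
wrist_force: [-1.4, -0.1, -0.7]
opening: 0.0511
gripper_force: 0.0
```

>>> step_arm:
  motion:
    - [0,0,-0.6,0,0,0]
    - [0,0,-0.6,0,0,0]
    - [0,0,-0.6,0,0,0]
    - [0,0,-0.6,0,0,0]
    - [0,0,-0.6,0,0,0]

```text
time: 24.95
eef_pos: [0.5492, -0.2065, 0.2142]
tool_rot: [-0.003, -0.04, 0.999, 0.0]
wrist_force: [-0.4, 0.9, -0.6]
opening: 0.0515
gripper_force: 0.0
```

Run:
```python
from h import *
s,p,r=cur(); print(s["time"],p,s["wrist_force"],s["opening"])
i=bot.camera_info("wrist"); f=bot.grab_frame("wrist"); cv2.imwrite("pics/w7.png",f)
h=cv2.cvtColor(f,cv2.COLOR_BGR2HSV)
def comp(m,u0,v0):
    m=cv2.medianBlur(m.astype(np.uint8),3); k,l,st,c=cv2.connectedComponentsWithStats(m)
    for j in range(1,k):
        if st[j,4]>150 and abs(c[j][0]-u0)<110 and abs(c[j][1]-v0)<90: print("  ",st[j],np.round(c[j]),np.round(plane("wrist",*c[j],.02,i)[:2],3))
u,v=proj("wrist",[.55,-.207,.052],i); print("insert exp",u,v); comp((h[...,2]>195)&(h[...,1]<60),u,v)
M=((h[...,0]>=16)&(h[...,0]<=30)&(h[...,1]>60)); print("cork"); comp(M,u,v)
for k,m in dict(knob_notch=(-.007,.153,.13),knob_home=(-.035,.175,.13)).items(): print(k,np.round(proj("scene",W(m))))
g=bot.grab_frame("scene"); cv2.imwrite("pics/s2.png",g)
a=1.9; print("bar open exp",proj("scene",W([.055-.16*np.cos(a),0,.06+.16*np.sin(a)])))
```

```text
24.95 [ 0.54922753 -0.20651794  0.21418299] [-0.4268266   0.94321242 -0.61049792] 0.05149338115991603
insert exp 318.05358769198114 182.76578518699262
   [281 152  18  51 507] [287. 176.] [ 0.552 -0.242]
   [ 316  152   45   58 1770] [336. 178.] [ 0.55  -0.187]
cork
   [ 265  111  156  124 7910] [323. 172.] [ 0.544 -0.203]
knob_notch [397. 150.]
knob_home [392. 142.]
bar open exp (np.float64(412.5837651990204), np.float64(179.7942912612815))
```

```bash
python3 -c "
from rig import bot
print(bot.job_done())"
```

```text
the job is handed in; nothing more can be done
None
```

I handed the job in at about 25 s: the bolt is hooked in its notch, the lid stands open, and the insert is set down rib-up about 5 mm or less from the measured centre of the cork pad. The hand-in gave no verdict, and I last checked the knob and lid by camera before lifting the insert.

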